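Index a seal blank to the third stop for carving

TASK

Stand the round stone seal blank upright in the bore of the brass block on the indexing stand, lowered fully to the bottom (not dropped in), and let go of it. Then grip the black knob and turn it clockwise, counting the clicks, to the third stop after its home stop, never past it, and finish while still holding the knob firmly and at rest in that stop, ready for the carver. Leave the other things on the table where they are.

Things in the scene. Friction and masses are not known exactly. Their poses are not given: they have to be found in the camera images.
- stand: grey indexing stand screwed to the table, a low housing 90 mm (its x) by 240 mm (its y) and 25 mm high; origin at the centre of its underside, z up. The knob's axis is at y = -75 mm in its frame, the brass block's axis at y = +75 mm. Thin engraved ticks on its top around the knob mark the stops, the thicker one is home.
- knob (a joint): knob angle: 0 at home, where it starts, growing clockwise seen from above. Detents every 24 degrees (0.419 rad), third stop at 1.257 rad. Leaving a stop is resisted by up to 0.1 N m (most a quarter of the way on); past half way the knob pulls itself into the next stop and stays. It clicks on beyond the third, ending at 2.68 rad. The brass block is geared to it and turns alike.
- knob_grip (a point): on the knob's axis, the height to grip, 31 mm above the housing's top. Its x axis runs along the knob's grip bar and turns with it; z up. The black knob is a disc 60 mm in diameter and 8 mm thick carrying an upright bar 50 mm long (x), 14 mm wide (y), from 8 to 46 mm above the housing's top; grip it across the 14 mm. A white mark lies on the end of the bar that points to -x (the pointer). At home the bar's x axis stands 0.63 rad anticlockwise of the stand's x axis.
- bore_floor (a point): centre of the flat floor of the bore in the brass block, 31 mm above the table; z up, turns with the block. The block is 46 by 46 mm and 30 mm high on the housing, its top 55 mm above the table; the bore is 21 mm in diameter and 24 mm deep, with a 2 mm chamfer at its mouth.
- bore_mouth (a point): centre of the bore's mouth, level with the brass block's top, 55 mm above the table.
- blank: round pale stone seal blank to be placed, a plain upright cylinder 18 mm in diameter and 65 mm long with both ends alike, about 45 g, standing on the table; origin at the centre of its underside, z along it.
- square_stone: bystander: square pale stone 28 by 28 mm, 55 mm high, standing; origin at the centre of its underside.
- cup: bystander: white tea cup 72 mm across the rim, 60 mm high; origin at the centre of its underside.
- inkstone: bystander: dark slab inkstone 90 by 130 by 22 mm; origin at the centre of its underside.
- paperweight: bystander: light wooden bar 30 by 180 by 20 mm lying flat; origin at the centre of its underside.
Mind the look-alikes: they are no part of the job. What is shaped like the blank but green or purple is not meant.

How it is judged (in metres and radians):
On the way, in this order (a step that is already met when the one before it is completed fails the run):
1. the blank stands fully home in the bore, let go, with the knob still at its home stop (horizontal distance between blank and bore_floor below 0.004 m and z of blank in the frame of bore_floor below 0.003 m and angle between blank's own z axis and vertical below 0.1 rad and contact force between the fingers and blank below 0.1 N and value of joint knob below 0.2 rad), for 0.2 s.
2. the gripped knob has been turned to its third stop (value of joint knob between 1.157 and 1.357 rad and contact force between the fingers and knob above 2 N), for 0.2 s.
At the end, for the whole second after the job is handed in: the blank stands in the bore (axis within 4 mm of the bore's, underside within 3 mm of its floor, tilt under 0.1 rad), at rest and not touched by the fingers; the knob is within 0.1 rad of its third stop (1.257 rad), still, and held by the fingers with more than 2 N (all of step 2 and horizontal distance between blank and bore_floor below 0.004 m and z of blank in the frame of bore_floor below 0.003 m and angle between blank's own z axis and vertical below 0.1 rad and contact force between the fingers and blank below 0.1 N and velocity of joint knob between -0.05 and 0.05 rad/s and linear speed of blank below 0.03 m/s); the arm keeps its last pose, push and grip.
It fails at once if the knob was turned past the third stop (value of joint knob above 1.466 rad).
It fails at once if the blank was dropped (contact force between the fingers and blank below 0.05 N and linear speed of blank above 0.45 m/s).
It fails at once if the blank was knocked over (angle between blank's own z axis and vertical above 1 rad).
It fails at once if another thing on the table was moved (distance of any of square_stone, cup, inkstone, paperweight from where it was at the start of the episode above 0.02 m or angle between any of square_stone, cup, inkstone, paperweight's own z axis and vertical above 0.4 rad).
It also fails if it takes over 64 s, if anything falls off the work surface, if the arm or the gripper's body presses on something with over 40 N, if the wrist force passes 120 N, or if a joint passes its speed limit or range.

ROBOT

A 6-joint arm with a two-finger parallel gripper is mounted at the origin on the work surface. World frame = base frame: x ahead of the robot, y to its left, z up, the work surface at z = 0. Lengths are in mm, angles in rad, forces in N, time in s.
With the tool pointing down it reaches from about 325 to 900 mm from the base axis. Payload 3.5 kg.
Tool frame: the origin (TCP) lies midway between the tips of the shut fingers; the grasp point (between the pads) lies 19 mm behind it; z points along the fingers, y is the line along which they close (so a half turn about z gives the same grasp; the last joint's range is limited). The gripper opens to 85 mm and grips with 20 to 120 N. Pads are 22 mm wide; open, the fingers measure 114 mm over their backs; the gripper's body (76 mm by 85 mm) begins 54 mm behind the grasp point. The pads swing forward as they close: fully open they stand 13 mm farther back than shut.
Start: joints at [1.192, 0.276, -0.026, 1.268, 0, 1.467], TCP at [170.204, 601.375, 231.313] pointing down, gripper open.
Joint ranges: [-3.12, 3.12], [-0.85, 1.88], [-1.08, 1.24], [-1.95, 2.15], [-1.57, 1.53], [-3.14, 3.14]. Speed limits (rad/s): [2.57, 2.57, 3.14, 3.14, 3.14, 3.14].

INTERFACE

Orientations are given as a unit quaternion [x, y, z, w].
In Python, from bench import bot gives the robot as it stands.
- The arm moves only by the shell command python3 -m handwheel 'ROWS' [FORCE]. ROWS is JSON, a list of rows, each a list of 3 entries, a list of its own where there are three numbers: the closure, from -1 (fully open) to 1 (shut), then the shift along the world's x, y, z in mm, then the turn about the world's z in degrees. In form: [[hand, [x, y, z], roll], ...]. A call has 1 to 12 rows; each row is the pose to reach, as a shift and turn from the pose commanded when the call began; what a row does not reach only later rows make up. A row lasts 1/12 s, in which the tool goes at most 41.7 mm and 7.16 degrees, less where a joint would pass 70% of its speed; a pose out of reach is approached as far as the arm can. A call with a gripper value outside its range is refused whole. The fingers move at their own pace and stop on an object; FORCE is the grip in N (left out, the last holds). Time passes only in rows, so rows that repeat a pose let the fingers close. It gives the time, the measured TCP pose, the force, the opening and the grip force at its end, in the units of the state.
- bot.sense(): the state, without advancing time (a new reading comes with each control period).
- bot.grab_frame(name): name is "scene" or "top"; returns a dict with "image" (480x640x3 uint8, blue, green, red), "vfov" (degrees; the focal length in pixels is half the picture's height over the tangent of half this angle, whatever the lens; pixels are square), "cx", "cy" (the principal point, pixels), "k1" (the pictures are not rectified: a ray, as slopes to the right and down, at radius r is drawn at 1 + k1 r^2 times it, then the intrinsics apply), "pose" (4x4, takes a point from camera to world coordinates). Camera axes: x right, y up, looking along -z (the intrinsics and any distortion apply to the point x, -y, -z); pixel columns grow to the right and rows downward; lengths in mm; the calibration is good to about 2 mm. A picture is of the moment at which its call begins. There is no depth.
- bot.sign_off(): hands the job in; it is judged then, once.
The state is a dict: "clock": time; "joints": joint angles; "joint_vel": joint speeds; "joint_torque": joint torques, N m; "position": TCP position; "tcp_rot": TCP orientation; "force": force on the tool from outside, world axes, zero at the start; "wrist_torque": the same for the moment, N m; "grip_width": finger opening in mm; "finger_force": force on a finger pad.
Only numpy, scipy, OpenCV 4.12 (cv2) and the standard library are available. Lean on these libraries where they do the work, as an engineer would, in place of code of your own. Each camera call takes 0.05 s, during which the arm holds its last target. There are 200 camera calls.

## Working session

There is one attempt and no reset: what is moved stays moved. The work goes in short steps, Python scripts to look and compute and a shell command to move; the robot and the scene stay as the last step left them, time stands still between calls to the robot, and variables do not carry over. Pictures are saved under pics/ and viewed, at most 13 in all, crops included, and the job is handed in when it is done.

```bash
mkdir -p pics; cat > h.py <<'E'
import numpy as np, cv2
from bench import bot
def grab(n,f=None):
    d=bot.grab_frame(n)
    if f: cv2.imwrite(f,d["image"])
    return d
def K(d):
    f=240/np.tan(np.radians(d["vfov"])/2)
    return f
def proj(d,P):
    T=np.linalg.inv(np.array(d["pose"])); P=np.atleast_2d(P)
    c=P@T[:3,:3].T+T[:3,3]; s=np.c_[c[:,0]/-c[:,2],-c[:,1]/-c[:,2]]
    r2=(s**2).sum(1,keepdims=True); s=s*(1+d["k1"]*r2)
    return s*K(d)+[d["cx"],d["cy"]]
def unproj(d,uv,z):
    f=K(d); s0=(np.array(uv,float)-[d["cx"],d["cy"]])/f; s=s0.copy()
    for _ in range(20): s=s0/(1+d["k1"]*(s@s))
    T=np.array(d["pose"]); r=T[:3,:3]@np.array([s[0],-s[1],-1]); o=T[:3,3]
    return o+r*(z-o[2])/r[2]
E
python3 - <<'E'
from h import *
for n in("scene","top"):
    d=grab(n,f"pics/{n}0.png"); print(n,d["vfov"],d["cx"],d["cy"],d["k1"],np.round(d["pose"],3).tolist())
print(bot.sense())
E
```

```text
scene 54.38552921520834 316.5952196010893 240.70721067734777 0.02332026588572888 [[-0.862, -0.356, 0.36, 952.759], [0.507, -0.605, 0.614, 576.585], [-0.001, 0.712, 0.702, 794.651], [0.0, 0.0, 0.0, 1.0]]
top 43.43600512727791 323.04014625305354 233.21717321376585 0.027583749184882336 [[0.03, 0.99, -0.138, 402.977], [-0.999, 0.032, 0.019, -56.395], [0.023, 0.138, 0.99, 1230.378], [0.0, 0.0, 0.0, 1.0]]
{'clock': 0.1, 'joints': array([ 1.19157896e+00,  2.77041679e-01, -2.77772848e-02,  1.26799909e+00,
       -1.55284705e-05,  1.46738683e+00]), 'joint_vel': array([ 0.0005274 ,  0.00073579,  0.00214673,  0.00029571, -0.00090047,
        0.00174602]), 'joint_torque': array([-9.62947183e-05, -4.46707785e+01,  2.96128714e+01,  8.43768474e-03,
       -8.05804643e-05, -5.26157294e-06]), 'position': array([169.95348489, 600.69808579, 230.26518837]), 'tcp_rot': array([ 1.37467174e-01,  9.90505807e-01, -9.83429871e-04, -2.34035264e-04]), 'force': array([-0.94299583, -0.78011225, -0.24126245]), 'wrist_torque': array([ 0.01151976, -0.00936644, -0.0398343 ]), 'finger_force': 0.0, 'grip_width': 85.49697402601771}
```

View pics/scene0.png

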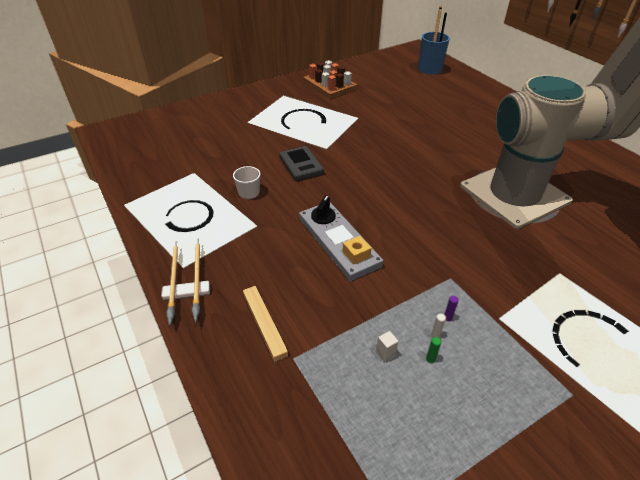

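View pics/top0.png

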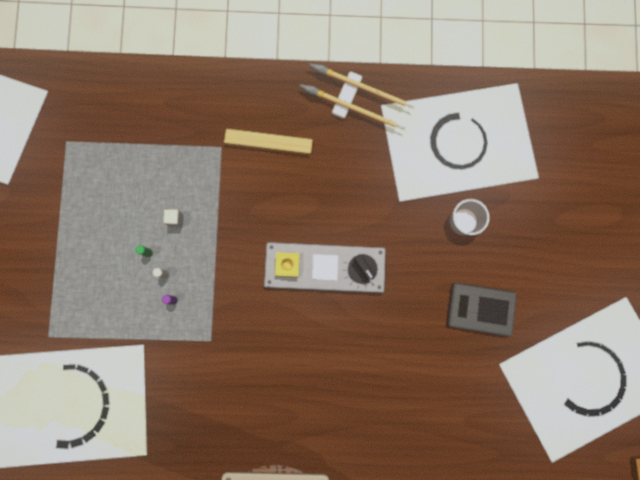

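Both views: the robot is off the top picture, the brass block is at top (288,265) and the knob at (363,269). Three cylinders are candidates for the blank: pale at top (157,272) / scene (439,325), green at top (140,250), and purple at top (168,299). The pale one fits "pale stone". The square stone at (171,216) is not round. I'll confirm with one crop.

```bash
python3 - <<'E'
from h import *
t=cv2.imread("pics/top0.png"); s=cv2.imread("pics/scene0.png")
a=cv2.resize(t[225:315,125:190],None,fx=6,fy=6,interpolation=2)[:300,:390] if 0 else cv2.resize(t[235:310,130:180],(400,600),interpolation=2)
a=cv2.resize(t[240:310,127:187],(257,300),interpolation=2); b=cv2.resize(s[285:375,370:470],(333,300),interpolation=2)
c=cv2.resize(t[235:300,260:390],(600,300),interpolation=2)
im=np.zeros((600,600,3),np.uint8); im[:300,:257]=a; im[:300,262:595]=b; im[300:]=c
cv2.imwrite("pics/crop1.png",im)
# blank: pale blobs
for n,img,box in(("top",t,(262,284,148,168)),("scene",s,(308,340,428,450))):
    y0,y1,x0,x1=box; r=img[y0:y1,x0:x1].astype(int); h=cv2.cvtColor(img[y0:y1,x0:x1],cv2.COLOR_BGR2HSV)
    m=(h[...,2]>150); n_,l,st,ce=cv2.connectedComponentsWithStats(m.astype(np.uint8)); print(n,[(st[i].tolist(),(ce[i]+[x0,y0]).round(1).tolist()) for i in range(1,n_)])
E
```

```text
top [([19, 1, 1, 1, 1], [167.0, 263.0]), ([0, 3, 14, 15, 115], [155.3, 272.1]), ([0, 5, 2, 5, 7], [148.3, 269.1]), ([4, 17, 2, 2, 4], [152.5, 279.5]), ([2, 20, 7, 2, 11], [152.8, 282.5])]
scene [([8, 5, 10, 8, 61], [440.6, 316.7]), ([0, 14, 1, 1, 1], [428.0, 322.0]), ([5, 30, 7, 2, 11], [435.8, 338.6])]
```

View pics/crop1.png

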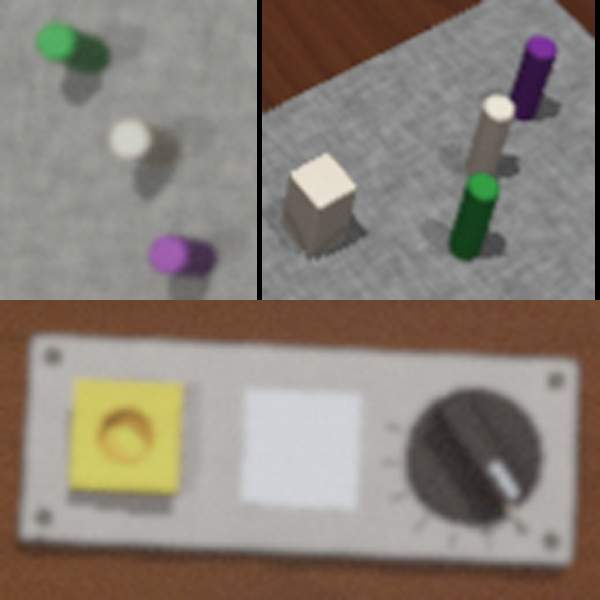

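The crop confirms it: the pale round cylinder sits between green and purple, with its top centre at top (157,272) / scene (440.5,317). The bore mouth is at about top (287,264), and the knob's white mark points lower right, at home.

```bash
python3 - <<'E'
from h import *
t=grab("top"); s=grab("scene")
p=lambda d,u,z: unproj(d,u,z).round(1)
print("blank top",p(t,(157,271.8),65),"scene",p(s,(440.4,317),65))
print("purple",p(t,(168-1.7+.3,299.3),65),"green",p(t,(139.7,249.6),65))
b=p(t,(286.8,264),55);k=p(t,(362.3,268.4),33)
print("bore",b,"knob",k,np.linalg.norm((b-k)[:2]), "yaw of stand y axis from +y", np.degrees(np.arctan2(-(b-k)[0],(b-k)[1])))
c=[p(t,(260+x/4.615-.5,235+y/4.615-.5),55) for x,y in((75,78),(184,82),(180,194),(70,190))]; print(c)
# knob bar mark direction
m=p(t,(260+508/4.615-.5,235+181/4.615-.5),71); print("mark",m,"dir",np.degrees(np.arctan2(*(m-k)[1::-1])))
# scene brass top centroid
h=cv2.cvtColor(s["image"],cv2.COLOR_BGR2HSV)[225:275,330:385]
mm=((h[...,0]>15)&(h[...,0]<32)&(h[...,1]>120)&(h[...,2]>170)).astype(np.uint8); n,l,st,ce=cv2.connectedComponentsWithStats(mm)
print([(st[i].tolist(),(ce[i]+[330,225]).round(1),p(s,ce[i]+[330,225],55)) for i in range(1,n) if st[i][4]>30])
cv2.imwrite("pics/s_brass.png",cv2.resize(s["image"][180:285,290:390],(571,600),interpolation=2))
E
```

```text
blank top [480.7 237.7  65. ] scene [480.  236.1  65. ]
purple [428.8 216.   65. ] green [522.4 273.6  65. ]
bore [504.3 -10.   55. ] knob [ 502.1 -159.7   33. ] 149.7161647919155 yaw of stand y axis from +y -0.841961533329626
[array([528.3,  12.6,  55. ]), array([528.1, -33.7,  55. ]), array([480.5, -33.7,  55. ]), array([480.8,  12.7,  55. ])]
mark [ 489.1 -170.7   71. ] dir -139.7636416907262
[([14, 11, 27, 19, 253], array([356.7, 245. ]), array([502.9, -13.4,  55. ]))]
```

View pics/s_brass.png

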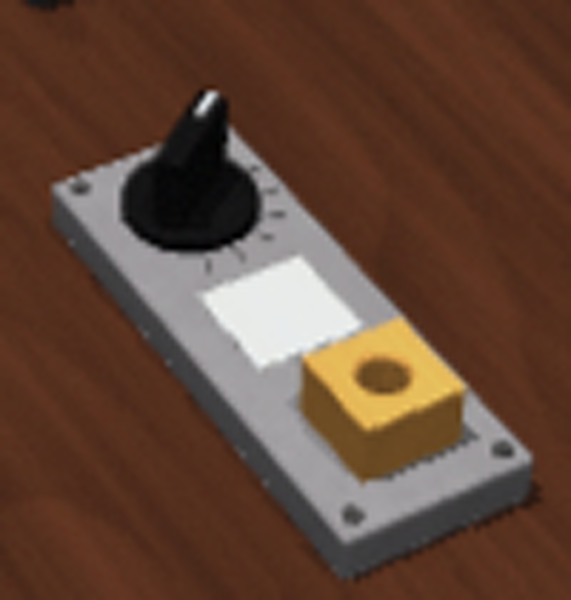

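The crop shows the bore mouth at scene (356.7,245.3) and the knob's white mark pointing towards the robot, at home. The estimates are: blank at (480.4, 237), bore at (504, -11), knob at (502, -161), stand yaw about -0.9°. I'll approach the blank with the closing line at about 122°, clear of its neighbours.

```bash
python3 -m handwheel '[[-0.3,[310,-364,-100],48],[-0.3,[310,-364,-100],48],[-0.3,[310,-364,-100],48],[-0.3,[310,-364,-100],48],[-0.3,[310,-364,-100],48],[-0.3,[310,-364,-100],48],[-0.3,[310,-364,-100],48],[-0.3,[310,-364,-100],48],[-0.3,[310,-364,-100],48],[-0.3,[310,-364,-100],48],[-0.3,[310,-364,-100],48],[-0.3,[310,-364,-100],48]]' 30
```

```text
clock: 1.2
position: [477.6, 239.7, 132.1]
tcp_rot: [-0.277, 0.961, 0.0, 0.0]
force: [0.7, 1.2, -0.0]
grip_width: 55.3
finger_force: 0.0
```

```bash
python3 -m handwheel '[[-0.3,[0,0,0],0],[-0.3,[0,0,0],0],[-0.3,[0,0,0],0],[-0.3,[0,0,0],0]]'
python3 - <<'E'
from h import *
t=grab("top"); s=grab("scene")
a=cv2.resize(t["image"][225:325,105:215],(528,480),interpolation=2); b=cv2.resize(s["image"][250:380,385:455],(259,480),interpolation=2)
cv2.imwrite("pics/over.png",np.hstack([a,b])); print(bot.sense()["position"])
E
```

```text
clock: 1.53
position: [476.0, 242.2, 132.6]
tcp_rot: [-0.278, 0.961, 0.0, -0.0]
force: [-0.6, 0.1, 0.6]
grip_width: 55.5
finger_force: 0.0
[476.02597736 242.61369981 132.73916409]
```

View pics/over.png

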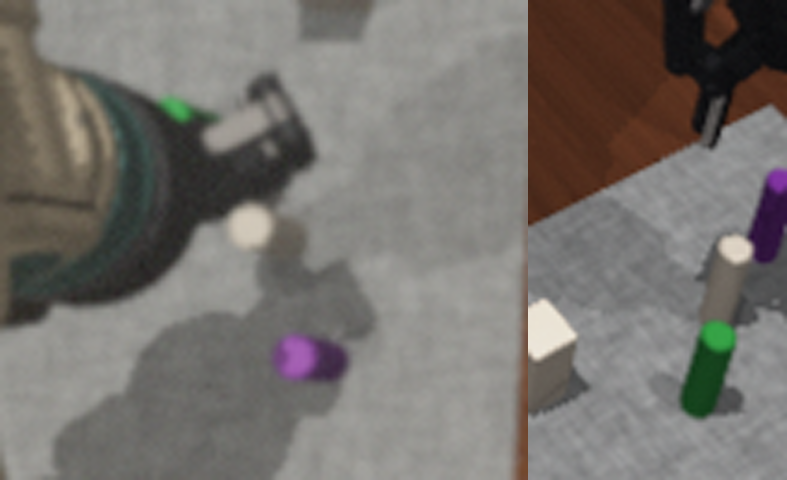

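The arm stopped about 6 mm short because it was speed-limited. The blank's top is at crop (250,227), which is about top (157,272), standing free with the green one clear of the finger line. I'll centre and descend.

```bash
python3 -m handwheel '[[-0.2,[4,-5.5,-10],0],[-0.2,[4,-5.5,-40],0],[-0.2,[4,-5.5,-70],0],[-0.2,[4,-5.5,-90],0],[-0.2,[4,-5.5,-100],0],[-0.2,[4,-5.5,-104],0],[-0.2,[4,-5.5,-104],0],[0.2,[4,-5.5,-104],0],[0.3,[4,-5.5,-104],0],[0.4,[4,-5.5,-104],0],[0.45,[4,-5.5,-104],0],[0.48,[4,-5.5,-104],0]]' 30
python3 -c "
from h import *
s=grab('scene','pics/pre.png');t=grab('top','pics/pret.png');print(bot.sense()['position'])
I=np.hstack([cv2.resize(s['image'][280:360,395:475],(400,400),interpolation=2),cv2.resize(t['image'][240:310,120:190],(400,400),interpolation=2)]);cv2.imwrite('pics/pre2.png',I)"
```

```text
clock: 2.63
position: [481.5, 236.1, 29.2]
tcp_rot: [-0.277, 0.961, 0.0, 0.001]
force: [0.1, -0.2, 0.2]
grip_width: 22.3
finger_force: 0.0
[481.10501032 236.0100101   28.87016735]
```

View pics/pre2.png

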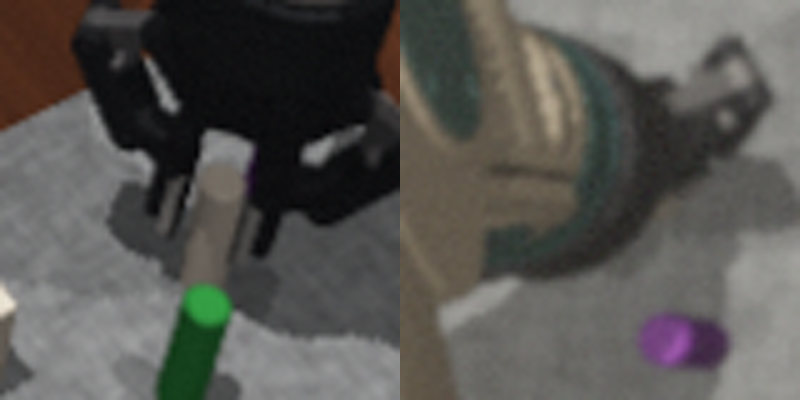

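The blank stands upright between the pads at crop (220,220), with the opening at 22 mm. I'll close and lift.

```bash
python3 -m handwheel '[[0.7,[0,0,0],0],[0.8,[0,0,0],0],[0.8,[0,0,0],0],[0.8,[0,0,0],0],[0.8,[0,0,5],0],[0.8,[0,0,20],0],[0.8,[0,0,50],0],[0.8,[0,0,80],0],[0.8,[0,0,95],0],[0.8,[0,0,100],0],[0.8,[0,0,100],0],[0.8,[0,0,100],0]]' 35
```

```text
clock: 3.73
position: [480.0, 235.7, 127.5]
tcp_rot: [-0.277, 0.961, 0.0, -0.001]
force: [-0.4, -0.3, -1.0]
grip_width: 16.8
finger_force: 34.1
```

```bash
python3 -m handwheel '[[0.8,[2,-15,0],0],[0.8,[4,-45,0],0],[0.8,[7,-80,0],0],[0.8,[10,-115,0],0],[0.8,[13,-150,0],0],[0.8,[16,-185,0],0],[0.8,[20,-215,0],0],[0.8,[22,-238,0],0],[0.8,[23,-248,0],0],[0.8,[23,-248,0],0],[0.8,[23,-248,0],0],[0.8,[23,-248,0],0]]'
python3 -m handwheel '[[0.8,[0,0,-20],0],[0.8,[0,0,-30],0],[0.8,[0,0,-34],0],[0.8,[0,0,-34],0],[0.8,[0,0,-34],0]]'
python3 -c "
from h import *
s=grab('scene','pics/b.png');t=grab('top');print(bot.sense())
I=np.hstack([cv2.resize(s['image'][200:280,316:396],(400,400),interpolation=2),cv2.resize(t['image'][230:300,250:320],(400,400),interpolation=2)]);cv2.imwrite('pics/b2.png',I)"
```

```text
clock: 4.73
position: [502.9, -11.0, 127.5]
tcp_rot: [-0.278, 0.961, 0.001, -0.001]
force: [0.2, 1.2, -0.7]
grip_width: 17.0
finger_force: 34.3
clock: 5.15
position: [503.4, -11.4, 94.2]
tcp_rot: [-0.278, 0.961, 0.0, -0.0]
force: [0.4, 0.6, -0.9]
grip_width: 17.2
finger_force: 34.3
{'clock': 5.25, 'joints': array([-1.51748458e-01,  1.79501753e-01, -4.59445920e-01,  9.30837944e-01,
        4.49964811e-05, -7.14224208e-01]), 'joint_vel': array([-0.00277942, -0.00206283,  0.005032  , -0.00252665, -0.00104293,
       -0.00063157]), 'joint_torque': array([ 9.07238689e-02, -3.49102700e+01,  2.50553799e+01,  3.37638147e-02,
        3.48493100e-03,  5.05165026e-04]), 'position': array([504.31701719, -11.85913192,  94.99990169]), 'tcp_rot': array([-2.77545078e-01,  9.60712482e-01, -1.91616321e-04,  4.68158611e-04]), 'force': array([0.27783148, 0.05631596, 0.30122594]), 'wrist_torque': array([-0.04938668,  0.00942935,  0.01890046]), 'finger_force': 34.253127145639155, 'grip_width': 17.021087640178088}
```

View pics/b2.png

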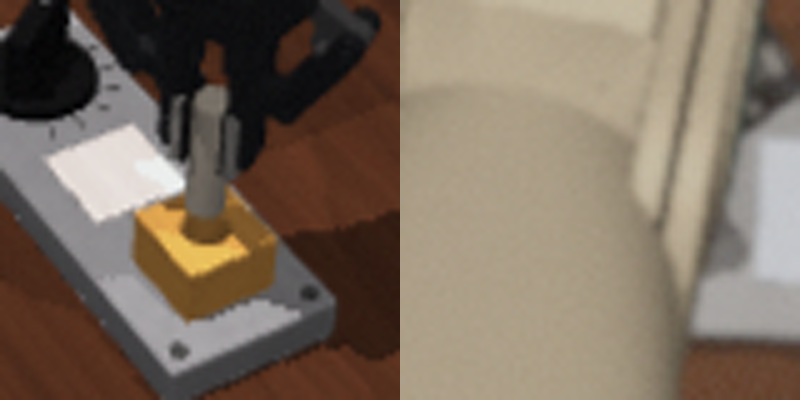

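The picture shows the blank held upright over the hole, its underside at about crop (207,215), i.e. scene (357,243), directly above the bore. I'll check its lateral offset numerically.

```bash
python3 - <<'E'
from h import *
s=grab("scene"); g=s["image"].astype(float)
for v in (228,231,234,237,240): print(v,g[v,350:368].mean(1).round().astype(int).tolist())
print("col",357,g[234:254,357].round().astype(int).tolist())
print("bore by scene",unproj(s,(356.7,245.3),55).round(1))
for z in(66,80,95): print(z,proj(s,[503,-12.5,z]).round(2))
print("underside near rim", proj(s,[[503+9*np.cos(a),-12.5+9*np.sin(a),66] for a in np.radians([0,30,60,90])]).round(1).tolist())
print(proj(s,[[504,-12.5,66],[503,-11.5,66]]).round(2).tolist(), bot.sense()["position"])
E
```

```text
228 [83, 40, 14, 46, 93, 103, 90, 90, 90, 55, 55, 72, 69, 34, 17, 14, 15, 14]
231 [96, 37, 35, 64, 99, 103, 103, 91, 89, 40, 68, 74, 71, 24, 15, 16, 19, 48]
234 [233, 202, 148, 87, 99, 103, 99, 90, 90, 40, 71, 76, 66, 52, 46, 49, 51, 56]
237 [237, 236, 193, 98, 102, 100, 98, 93, 86, 81, 75, 106, 109, 62, 54, 54, 52, 51]
240 [85, 85, 74, 98, 102, 99, 94, 90, 86, 80, 76, 108, 109, 113, 120, 84, 57, 53]
col 357 [[83, 90, 96], [85, 93, 99], [86, 94, 100], [87, 94, 99], [84, 91, 97], [85, 91, 97], [84, 91, 96], [83, 91, 96], [83, 90, 97], [54, 79, 100], [35, 71, 102], [34, 73, 105], [35, 73, 104], [33, 70, 102], [34, 72, 102], [83, 175, 221], [92, 190, 233], [91, 189, 233], [92, 192, 233], [93, 193, 233]]
bore by scene [503.4 -12.7  55. ]
66 [[357.19 241.79]]
80 [[357.58 237.26]]
95 [[358.   232.31]]
underside near rim [[353.8, 243.2], [355.4, 244.3], [357.5, 244.7], [359.5, 244.3]]
[[356.82, 241.95], [357.45, 242.06]] [504.42935358 -11.97987668  95.13283252]
```

```bash
python3 - <<'E'
from h import *
s=grab("scene"); g=s["image"].astype(float).mean(2)
for v in range(214,246,3): print(v,g[v,346:370].round().astype(int).tolist())
print("col358",[(v,int(g[v,358])) for v in range(208,232)])
P=[504.4,-12,0]
for z in(66,131): print(z,proj(s,np.array(P)+[0,0,z]).round(2).tolist(),proj(s,[[P[0]+9*np.cos(a),P[1]+9*np.sin(a),z] for a in np.radians(np.arange(0,360,30))]).round(1)[[2,8]].tolist())
b=cv2.resize(s["image"][206:256,338:378],(480,600),interpolation=cv2.INTER_CUBIC); cv2.imwrite("pics/b3.png",b)
E
```

```text
214 [17, 14, 13, 16, 15, 15, 14, 15, 12, 31, 28, 49, 50, 48, 23, 13, 14, 14, 15, 15, 15, 14, 16, 17]
217 [43, 21, 15, 16, 15, 14, 13, 11, 15, 48, 95, 103, 104, 101, 87, 28, 15, 13, 14, 16, 16, 17, 17, 18]
220 [132, 47, 16, 26, 82, 66, 26, 20, 87, 108, 111, 111, 110, 111, 110, 34, 14, 15, 15, 13, 14, 15, 16, 12]
223 [139, 56, 20, 46, 73, 65, 23, 21, 74, 83, 86, 92, 93, 92, 38, 65, 59, 29, 14, 13, 15, 13, 13, 45]
226 [140, 41, 18, 62, 84, 53, 16, 34, 74, 98, 88, 89, 92, 69, 54, 71, 72, 32, 15, 15, 14, 15, 20, 51]
229 [196, 146, 136, 89, 86, 37, 12, 49, 98, 93, 98, 90, 90, 54, 55, 72, 65, 27, 15, 15, 13, 23, 46, 49]
232 [234, 236, 232, 200, 156, 112, 141, 92, 101, 102, 99, 89, 89, 48, 68, 73, 58, 17, 15, 22, 52, 56, 55, 56]
235 [236, 236, 236, 236, 236, 233, 165, 92, 100, 102, 99, 94, 87, 78, 74, 62, 58, 52, 52, 51, 52, 54, 55, 59]
238 [223, 224, 227, 236, 219, 180, 111, 80, 99, 98, 96, 90, 85, 82, 80, 107, 121, 101, 61, 53, 53, 53, 53, 54]
241 [152, 150, 147, 92, 82, 83, 85, 98, 101, 97, 95, 89, 84, 81, 80, 91, 89, 90, 94, 127, 83, 58, 54, 54]
244 [152, 155, 155, 159, 157, 149, 112, 71, 68, 72, 70, 69, 69, 68, 66, 68, 80, 86, 85, 85, 84, 85, 84, 64]
col358 [(208, 34), (209, 46), (210, 46), (211, 47), (212, 46), (213, 49), (214, 49), (215, 48), (216, 60), (217, 104), (218, 111), (219, 111), (220, 109), (221, 116), (222, 102), (223, 93), (224, 90), (225, 90), (226, 92), (227, 89), (228, 91), (229, 90), (230, 88), (231, 90)]
66 [[356.8, 242.15]] [[357.1, 245.0], [356.5, 239.3]]
131 [[358.63, 220.35]] [[358.9, 223.2], [358.3, 217.5]]
```

View pics/b3.png

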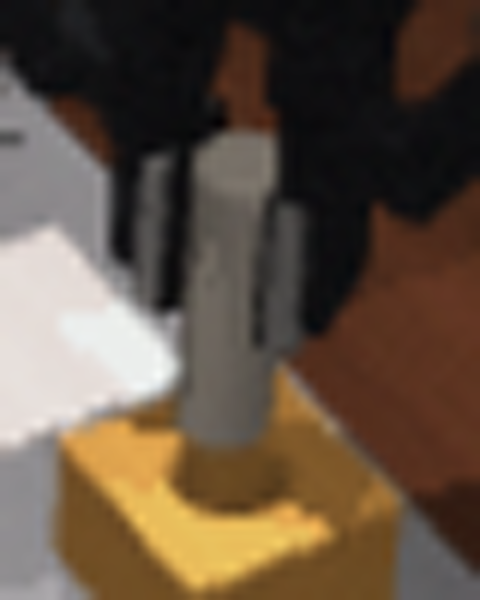

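Laterally the blank (u≈356.6) matches the bore (u≈356.6). The depth along the view is only good to about 2 mm, so I'll lower gently and watch the force.

```bash
python3 -m handwheel '[[0.8,[-0.5,0.5,-4],0],[0.8,[-0.5,0.5,-8],0],[0.8,[-0.5,0.5,-10],0],[0.8,[-0.5,0.5,-12],0],[0.8,[-0.5,0.5,-13],0],[0.8,[-0.5,0.5,-14],0],[0.8,[-0.5,0.5,-15],0],[0.8,[-0.5,0.5,-15],0]]'
python3 -c "
from h import *
print(bot.sense()['wrist_torque'])"
```

```text
clock: 6.02
position: [503.3, -11.3, 79.3]
tcp_rot: [-0.277, 0.961, 0.0, 0.0]
force: [0.1, 2.0, -0.4]
grip_width: 16.8
finger_force: 34.3
[ 0.47211561 -0.12021194  0.07107776]
```

The block pushes the blank towards +y (2 N) and there is no vertical force, so it is in the mouth. I'll shift a little to +y and continue.

```bash
python3 -m handwheel '[[0.8,[0,0.8,0],0],[0.8,[0,0.8,-1],0],[0.8,[0,0.8,-2],0],[0.8,[0,0.8,-3],0],[0.8,[0,0.8,-4],0],[0.8,[0,0.8,-4],0]]'
python3 -c "
from h import *
print(bot.sense()['wrist_torque'],bot.sense()['force'])"
```

```text
clock: 6.52
position: [503.1, -10.9, 75.1]
tcp_rot: [-0.277, 0.961, -0.0, -0.0]
force: [-0.4, 0.8, -0.5]
grip_width: 17.1
finger_force: 34.3
[ 0.00780734 -0.00697875  0.0434742 ] [-0.42701617  0.77239425 -0.46768579]
```

```bash
python3 -m handwheel '[[0.8,[0,0.3,-3],0],[0.8,[0,0.3,-5],0],[0.8,[0,0.3,-7],0],[0.8,[0,0.3,-9],0],[0.8,[0,0.3,-10],0],[0.8,[0,0.3,-11],0],[0.8,[0,0.3,-12],0],[0.8,[0,0.3,-12],0]]'
python3 -c "
from h import *
print(bot.sense()['wrist_torque'],bot.sense()['force'],bot.sense()['position'])"
```

```text
clock: 7.18
position: [503.1, -10.5, 63.2]
tcp_rot: [-0.277, 0.961, 0.0, -0.0]
force: [-0.2, 0.5, -0.1]
grip_width: 17.0
finger_force: 34.3
[-0.05498089  0.01132018  0.01112571] [-0.16496789  0.47533922 -0.07567538] [503.13777705 -10.48157975  63.20575306]
```

```bash
python3 -m handwheel '[[0.8,[0,0.2,-1],0],[0.8,[0,0.2,-2],0],[0.8,[0,0.2,-3],0],[0.8,[0,0.2,-3],0],[0.8,[0,0.2,-3],0]]'
python3 -c "
from h import *
print(bot.sense()['force'],bot.sense()['position'])"
```

```text
clock: 7.6
position: [503.2, -10.3, 60.4]
tcp_rot: [-0.277, 0.961, 0.0, -0.0]
force: [0.0, 0.1, -0.6]
grip_width: 17.4
finger_force: 34.3
[ 0.02627057  0.09760803 -0.58912594] [503.21872449 -10.25647827  60.36743235]
```

```bash
for i in 1 2 ; do python3 -m handwheel '[[0.8,[0,0,-0.5],0],[0.8,[0,0,-1],0],[0.8,[0,0,-1],0],[0.8,[0,0,-1],0]]' | grep -E "posi|force"; done
```

```text
position: [503.5, -10.3, 59.8]
force: [-1.1, 1.4, 3.6]
finger_force: 34.7
position: [503.6, -10.3, 59.7]
force: [-2.2, 0.7, 10.1]
finger_force: 35.5
```

It bottomed out at 59.7, where the floor was expected, with 10 N. I'll ease off, open and rise.

```bash
python3 -m handwheel '[[0.8,[0,0,1],0],[0.5,[0,0,1],0],[0.4,[0,0,1],0],[0.3,[0,0,1],0],[0.2,[0,0,1],0],[0.1,[0,0,1],0],[0.0,[0,0,1],0],[0.0,[0,0,1],0],[0.0,[0,0,1],0]]'
python3 -m handwheel '[[0.0,[0,0,5],0],[0.0,[0,0,20],0],[0.0,[0,0,45],0],[0.0,[0,0,70],0],[0.0,[0,0,85],0],[0.0,[0,0,90],0],[0.0,[0,0,90],0]]'
python3 - <<'E'
from h import *
s=grab("scene"); t=grab("top")
I=np.hstack([cv2.resize(s['image'][170:280,296:396],(400,440),interpolation=2),cv2.resize(t['image'][220:320,260:350],(396,440),interpolation=2)]);cv2.imwrite('pics/c.png',I)
print(bot.sense()["position"],unproj(s,(356.7,245.3),55))
E
```

```text
clock: 9.02
position: [503.3, -10.3, 59.4]
tcp_rot: [-0.277, 0.961, -0.0, -0.0]
force: [0.7, 0.5, 0.1]
grip_width: 42.5
finger_force: 0.0
clock: 9.6
position: [504.7, -10.5, 151.3]
tcp_rot: [-0.277, 0.961, -0.001, 0.002]
force: [0.7, 0.2, -0.2]
grip_width: 42.7
finger_force: 0.0
[502.72175337 -10.19269173 148.80824376] [503.39523314 -12.70297391  55.        ]
```

View pics/c.png

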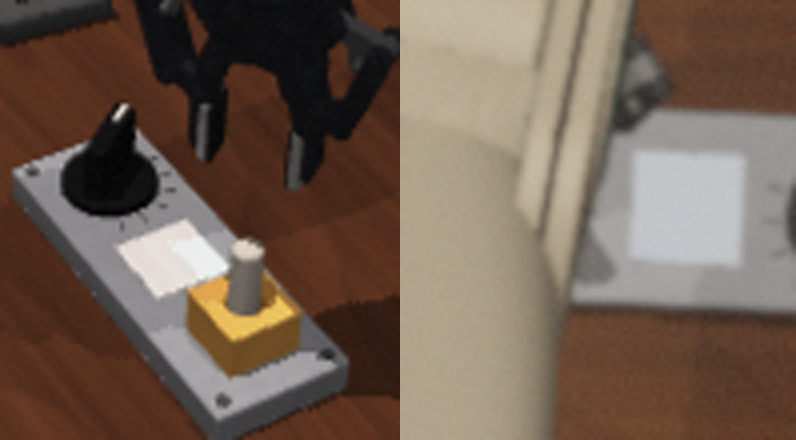

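The blank stands fully down in the bore and is released (crop (245,270)); the knob is still at home. Next is the knob, axis at about (501.4, -160).

```bash
python3 -m handwheel '[[0.0,[-1,-15,0],3],[0.0,[-1,-45,0],3],[0.0,[-2,-80,0],3],[0.0,[-2,-110,0],3],[0.0,[-2,-135,0],3],[0.0,[-2,-149.5,0],3],[0.0,[-2,-149.5,0],3],[0.0,[-2,-149.5,0],3],[0.0,[-2,-149.5,0],3],[0.0,[-2,-149.5,0],3]]'
python3 -m handwheel '[[0.0,[0,0,-20],0],[0.0,[0,0,-45],0],[0.0,[0,0,-60],0],[0.0,[0,0,-62],0],[0.0,[0,0,-62],0],[0.0,[0,0,-62],0]]'
python3 - <<'E'
from h import *
s=grab("scene"); t=grab("top")
I=np.hstack([cv2.resize(s['image'][150:260,280:390],(400,400),interpolation=2),cv2.resize(t['image'][220:310,320:410],(400,400),interpolation=2)]);cv2.imwrite('pics/k.png',I)
print(bot.sense()["position"])
E
```

```text
clock: 10.53
position: [500.6, -158.5, 148.6]
tcp_rot: [-0.303, 0.953, 0.001, -0.001]
force: [-0.5, 0.7, 0.3]
grip_width: 42.8
finger_force: 0.0
clock: 11.03
position: [501.8, -159.3, 88.0]
tcp_rot: [-0.303, 0.953, -0.0, 0.0]
force: [0.4, -0.1, 0.4]
grip_width: 42.6
finger_force: 0.0
[ 502.53472483 -159.98702477   88.86124682]
```

View pics/k.png

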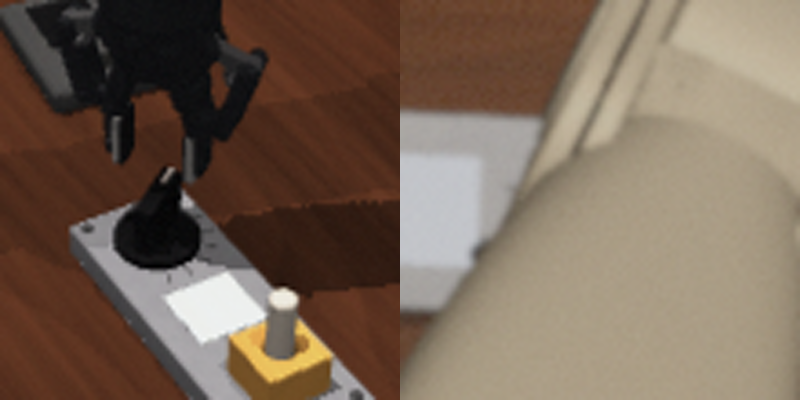

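The fingers straddle the bar (crop (165,180) between the pads at (118,140) and (197,155)). I'll descend and close.

```bash
python3 -m handwheel '[[0.0,[-0.5,0,-20],0],[0.0,[-0.5,0,-35],0],[0.0,[-0.5,0,-45],0],[0.0,[-0.5,0,-50],0],[0.0,[-0.5,0,-50],0],[0.3,[-0.5,0,-50],0],[0.5,[-0.5,0,-50],0],[0.6,[-0.5,0,-50],0],[0.75,[-0.5,0,-50],0],[0.8,[-0.5,0,-50],0],[0.8,[-0.5,0,-50],0],[0.8,[-0.5,0,-50],0]]' 30
python3 -m handwheel '[[0.8,[0,0,0],0],[0.8,[0,0,0],0],[0.8,[0,0,0],0]]'
python3 -c "
from h import *
a=bot.sense();print(a['wrist_torque'],a['force'],a['position'])"
```

```text
clock: 12.13
position: [501.1, -159.5, 38.4]
tcp_rot: [-0.302, 0.953, 0.0, 0.001]
force: [-2.5, 2.5, 6.0]
grip_width: 13.6
finger_force: 30.6
clock: 12.38
position: [501.1, -159.5, 38.4]
tcp_rot: [-0.302, 0.953, 0.0, 0.001]
force: [-2.0, 1.5, 5.9]
grip_width: 13.6
finger_force: 30.6
[0.48328906 0.3343353  0.00804557] [-2.03564237  1.54476225  5.85057671] [ 501.1262613  -159.45326225   38.41405197]
```

```bash
python3 -m handwheel '[[0.8,[0,0,0],0],[0.8,[0,0,0],-3],[0.8,[0,0,0],-6],[0.8,[0,0,0],-9],[0.8,[0,0,0],-12],[0.8,[0,0,0],-15],[0.8,[0,0,0],-18],[0.8,[0,0,0],-21],[0.8,[0,0,0],-23],[0.8,[0,0,0],-24],[0.8,[0,0,0],-24],[0.8,[0,0,0],-24]]' 50
python3 -c "
from h import *
a=bot.sense();q=a['tcp_rot'];print(a['wrist_torque'],a['force'],a['position'],2*np.degrees(np.arctan2(q[1],q[0]))-90)"
```

```text
clock: 13.38
position: [500.9, -159.1, 38.5]
tcp_rot: [-0.098, 0.995, 0.001, 0.0]
force: [-3.3, 3.5, 7.0]
grip_width: 13.2
finger_force: 52.9
[0.58877628 0.38277147 0.01176038] [-3.34378733  3.54854374  6.9531671 ] [ 500.93812886 -159.10246341   38.47084841] 101.22573370230927
```

First click: yaw turned by 24.0° with about zero residual torque. On to the second.

```bash
python3 -m handwheel '[[0.8,[-0.2,0.3,0],-3],[0.8,[-0.2,0.3,0],-6],[0.8,[-0.2,0.3,0],-9],[0.8,[-0.2,0.3,0],-12],[0.8,[-0.2,0.3,0],-15],[0.8,[-0.2,0.3,0],-18],[0.8,[-0.2,0.3,0],-21],[0.8,[-0.2,0.3,0],-23],[0.8,[-0.2,0.3,0],-24],[0.8,[-0.2,0.3,0],-24],[0.8,[-0.2,0.3,0],-24]]'
python3 -c "
from h import *
a=bot.sense();q=a['tcp_rot'];print(a['wrist_torque'],a['force'],a['position'],2*np.degrees(np.arctan2(q[1],q[0]))-90)"
```

```text
clock: 14.3
position: [500.9, -158.7, 38.5]
tcp_rot: [0.111, 0.994, 0.001, 0.0]
force: [-1.0, 3.7, 5.7]
grip_width: 13.5
finger_force: 52.9
[0.65985047 0.37738187 0.04953867] [-1.03129482  3.7022163   5.66590392] [ 500.93055227 -158.72254237   38.47712136] 77.22514696000508
```

Second click at -48.0°. On to the third.

```bash
python3 -m handwheel '[[0.8,[0,0.2,0],-3],[0.8,[0,0.2,0],-6],[0.8,[0,0.2,0],-9],[0.8,[0,0.2,0],-12],[0.8,[0,0.2,0],-15],[0.8,[0,0.2,0],-18],[0.8,[0,0.2,0],-21],[0.8,[0,0.2,0],-23],[0.8,[0,0.2,0],-24],[0.8,[0,0.2,0],-24],[0.8,[0,0.2,0],-24],[0.8,[0,0.2,0],-24]]'
python3 -m handwheel '[[0.8,[0,0,0],0],[0.8,[0,0,0],0],[0.8,[0,0,0],0],[0.8,[0,0,0],0]]' >/dev/null
python3 -c "
from h import *
a=bot.sense();q=a['tcp_rot'];print(a['wrist_torque'],a['force'],a['position'],2*np.degrees(np.arctan2(q[1],q[0]))-90,a['finger_force'],a['grip_width'])
s=grab('scene');t=grab('top');I=np.hstack([cv2.resize(s['image'][160:280,290:390],(500,600),interpolation=2),cv2.resize(t['image'][220:310,270:315],(300,600),interpolation=2)]);cv2.imwrite('pics/end.png',I)"
```

```text
clock: 15.3
position: [501.1, -158.4, 38.5]
tcp_rot: [0.315, 0.949, 0.001, 0.0]
force: [-0.1, 4.4, 6.4]
grip_width: 13.1
finger_force: 52.9
[ 0.74572087  0.29626564 -0.03729138] [-0.19294635  4.62240492  5.91014387] [ 501.03883824 -158.33865684   38.4728777 ] 53.235510660756404 52.851938009262085 13.543528884615787
```

View pics/end.png

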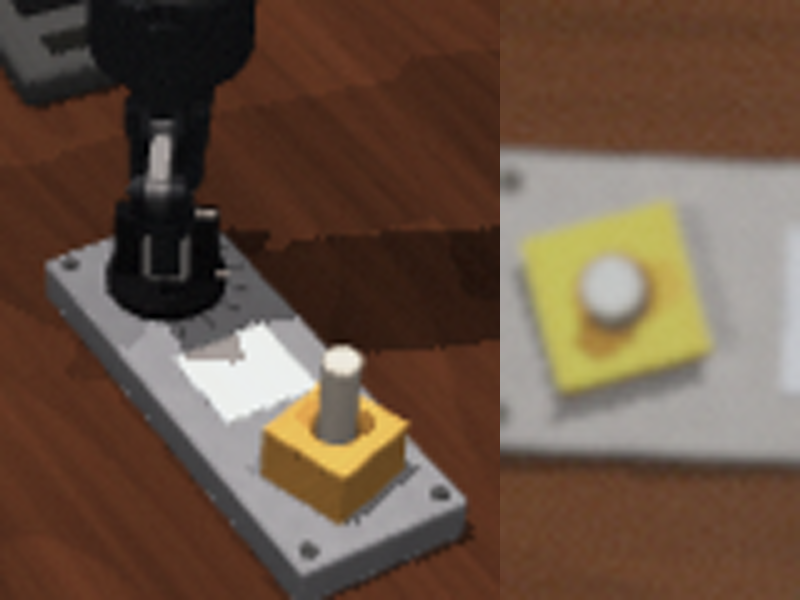

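The block is turned 72° (seen as an 18° skew, as it should be), the blank stands in the bore at crop (612,288), and the knob is gripped at 53 N at the third stop. I'll hand in.

```bash
python3 -c "
from bench import bot
print(bot.sign_off())"
```

```text
the job is handed in; nothing more can be done
None
```

The blank is seated upright at the bottom of the bore and released, and the knob is held at rest at its third stop (72° clockwise, about 53 N grip); the job is handed in, with no verdict returned.

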